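# Clip the lid onto the biscuit dish

### The arm

A 7-joint arm with a two-finger parallel gripper is mounted at the origin on a cart in front of the work surface, level with it; the furniture and walls round the work are solid. World frame = base frame: x ahead of the robot, y to its left, z up, the work surface at z = 0. Lengths are in m, angles in rad, forces in N, time in s.
With the tool pointing down it reaches from about 0.425 to 0.875 m from the base axis. Payload 4.7 kg.
Tool frame: the origin (TCP) lies between the finger pads; the fingertips stand 14 mm ahead of it and the grasp point (between the pads) lies 5 mm behind it; z points along the fingers, y is the line along which they close (so a half turn about z gives the same grasp; the last joint's range is limited). The gripper opens to 87 mm and grips with 3 to 60 N. Pads are 19 mm wide; open, the fingers measure 117 mm over their backs; the gripper's body (75 mm by 190 mm) begins 51 mm behind the grasp point.
Start: joints at [-1.195, 0.321, -0.07, 1.45, 0.023, 1.371, -0.057], TCP at [0.23, 0.608, 0.237] pointing down, gripper open.
Joint ranges: [-2.86, 2.86], [-0.3, 2.09], [-1.38, 1.24], [0.06, 2.45], [-1.56, 4.7], [0.09, 2.05], [-2.69, 2.69]. Speed limits (rad/s): [2.57, 2.57, 3.14, 3.14, 3.14, 3.14, 3.14].

### API

Orientations are given as a rotation vector (axis times angle).
In Python, from bench import get_state, get_image, camera_params, close_job gives the robot as it stands. The module is installed in compiled form; this text tells all that it offers.
- The arm moves only by the tool arm_command, never from a script. Its argument "motion" is a list of rows, each a list of 5 numbers: the finger opening in mm, from 0 to 87, then the shift along the tool's x, y, z in mm, then the turn about the tool's z in degrees. In form: [[gripper, x, y, z, spin], ...]. A call has 1 to 5 rows; each row is the pose to reach, as a shift and turn from the pose commanded when the call began, along the tool's axes at that moment; what a row does not reach only later rows make up. A row lasts 1/12 s, in which the tool goes at most 41.7 mm and 7.16 degrees, less where a joint would pass 70% of its speed; a pose out of reach is approached as far as the arm can. A call with a gripper value outside its range is refused whole. The fingers move at their own pace and stop on an object; "newtons" is the grip in N (left out, the last holds). Time passes only in rows, so rows that repeat a pose let the fingers close. It gives the time, the measured TCP pose, the force, the opening and the grip force at its end, in the units of the state.
- get_state(): the state, without advancing time (a new reading comes with each control period).
- get_image(name): name is "scene" or "top" or "wrist"; returns (picture, depth): 384x512x3 uint8, red, green, blue; 384x512 float32, m along the optical axis (not along the pixel's ray), 0 where there is no reading.
- camera_params(name): a dict with "intrinsics" (3x3 intrinsics, pixels), "extrinsics" (4x4, takes a point from camera to world coordinates). Camera axes: x right, y down, z forward; pixel columns grow to the right and rows downward; lengths in m; the calibration is good to about 2 mm. A picture is of the moment at which its call begins: read the wrist's pose just before it. camera_params takes no time and is no camera call; for the wrist camera it gives the pose at the moment of the call.
- close_job(): hands the job in; it is judged then, once.
The state is a dict: "time": time; "joint_positions": joint angles; "qd": joint speeds; "joint_torque": joint torques, N m; "position": TCP position; "tool_rot": TCP orientation; "ft_force": force on the tool from outside, world axes, zero at the start; "torque": the same for the moment, N m; "grip_width": opening from 0.0 (shut) to 1.0 (fully open); "grip_force": force on a finger pad.
Only numpy, scipy, OpenCV 4.12 (cv2) and the standard library are available. Lean on these libraries where they do the work, as an engineer would, in place of code of your own. Each camera call takes 0.05 s, during which the arm holds its last target. There are 200 camera calls.

### The job

Close up the biscuits so that they stay crisp: set the lid fully home on the glass dish, then fold its four clips down round the rim until each one snaps under it and stays down. Leave the dish where it stands and do not disturb the other things.

Things in the scene. Friction and masses are not known exactly. Their poses are not given: they have to be found in the camera images.
- dish: (sizes in mm throughout) open rectangular glass food dish with six shortbread biscuits in it, 1.4 to 2 kg in all, standing loose on the worktop on a dark non-slip rubber foot. Rim 150 (its x) by 110 (its y) outside, 56 high; mouth inside 118 by 78. Origin: centre of the underside; z up.
- rim (a point): centre of the dish's mouth, level with the top of the rim, 56 above the dish's origin. The rim is a flange 12 wide all round, with a rolled bead 6 high along its outer edge, under which the clips' hooks catch.
- tub_lid: white plastic lid, about 0.2 kg, right way up, clips sticking out. Plate 147 (its x) by 107 (its y), 8 thick, top 14 above the origin. Under it a dark gasket, 116 by 76, 6 deep, drops into the dish's mouth with 1 mm play a side. Origin: centre of the gasket's underside. Home (plate flat on the rim) its origin is 50 above the dish's. Fits either way round, lid x along dish x.
- lid_grip (a point): middle of the fixed bridge handle on top of the lid, 39 above the lid's origin: a bar along the lid's x, 14 wide (y), 92 long, 10 thick, top 44 above the origin; open space 20 high under it between end posts at x = -40 and +40
- clip_left_far (a joint): clip flap, one of two on the lid's +y side: slick white plate 38 wide (along lid x), 27 long from its pin. Middle of the pin at x = +31, y = +56, z = 12 in the lid's frame. Rad: 0 straight out, negative raised (start -0.7 to 0.1), 1.57 hanging down. Up to 0.4 it stays where left; farther it springs back, until past about 1.35, lid home, its hook snaps under the bead (5 to 10 N) and holds.
- clip_left_far_tab (a point): finger tab of that flap: middle of its outer (upper) face, 20 from the pin. Snapped down, the clip reads 1.45 to 1.6 rad and this face is upright, 3.5 outside the pin.
- clip_left_near (a joint): clip flap, one of two on the lid's +y side: slick white plate 38 wide (along lid x), 27 long from its pin. Middle of the pin at x = -31, y = +56, z = 12 in the lid's frame. Rad: 0 straight out, negative raised (start -0.7 to 0.1), 1.57 hanging down. Up to 0.4 it stays where left; farther it springs back, until past about 1.35, lid home, its hook snaps under the bead (5 to 10 N) and holds.
- clip_left_near_tab (a point): finger tab of that flap: middle of its outer (upper) face, 20 from the pin. Snapped down, the clip reads 1.45 to 1.6 rad and this face is upright, 3.5 outside the pin.
- clip_right_far (a joint): clip flap, one of two on the lid's -y side: slick white plate 38 wide (along lid x), 27 long from its pin. Middle of the pin at x = +31, y = -56, z = 12 in the lid's frame. Rad: 0 straight out, negative raised (start -0.7 to 0.1), 1.57 hanging down. Up to 0.4 it stays where left; farther it springs back, until past about 1.35, lid home, its hook snaps under the bead (5 to 10 N) and holds.
- clip_right_far_tab (a point): finger tab of that flap: middle of its outer (upper) face, 20 from the pin. Snapped down, the clip reads 1.45 to 1.6 rad and this face is upright, 3.5 outside the pin.
- clip_right_near (a joint): clip flap, one of two on the lid's -y side: slick white plate 38 wide (along lid x), 27 long from its pin. Middle of the pin at x = -31, y = -56, z = 12 in the lid's frame. Rad: 0 straight out, negative raised (start -0.7 to 0.1), 1.57 hanging down. Up to 0.4 it stays where left; farther it springs back, until past about 1.35, lid home, its hook snaps under the bead (5 to 10 N) and holds.
- clip_right_near_tab (a point): finger tab of that flap: middle of its outer (upper) face, 20 from the pin. Snapped down, the clip reads 1.45 to 1.6 rad and this face is upright, 3.5 outside the pin.
- lemon: lemon, 71x53x51, lying on the board; a bystander
- mug: two-coloured mug, 86x117x99, standing on the board; a bystander
- tin: food tin, 75 across, 58 high; a bystander
- salt: salt shaker, 44 across, 90 high; a bystander
- pepper: pepper shaker, 44 across, 90 high; a bystander
- timer: round kitchen timer, 65 across, 52 high, between the dish and the lid; a bystander
- tumbler: clear tall drinking glass, 74 across, 148 high; a bystander
- spoon: teaspoon, 137x28x13, lying between the dish and the lid; a bystander

How it is judged:
By the outcome, as a careful person would: the job done as asked, in the order asked, and still so for the second after the job is handed in, with the robot touching nothing.
It also fails if it takes over 72 s, if anything falls off the work surface, if the arm or the gripper's body presses on something with over 40 N, if the wrist force passes 120 N, or if a joint passes its speed limit or range.

## Working session

There is one attempt and no reset: what is moved stays moved. The work goes in short steps, Python scripts to look and compute and a tool call to move; the robot and the scene stay as the last step left them, time stands still between calls to the robot, and variables do not carry over. Pictures are saved under pics/ and viewed, at most 10 in all, crops included, and the job is handed in when it is done.

Besides the shell and the picture viewer there is one more tool, called after "Request:" in YAML: its name, and indented under it one key for each argument. arm_command: Moves the arm, as the interface text tells. Its arguments: {"type":"object","properties":{"motion":{"type":"array"},"newtons":{"type":"number"}},"required":["motion"]}

```bash
mkdir -p pics; cat > h.py <<'E'
import numpy as np, cv2
from bench import *
from scipy.spatial.transform import Rotation as R
def cloud(n):
    im,d=get_image(n); p=camera_params(n); K=np.array(p['intrinsics']); T=np.array(p['extrinsics'])
    v,u=np.mgrid[:384,:512]; P=np.stack([(u-K[0,2])/K[0,0]*d,(v-K[1,2])/K[1,1]*d,d],-1)@T[:3,:3].T+T[:3,3]
    P[d==0]=np.nan
    return im,d,P
E
python3 - <<'E'
from h import *
s=get_state(); print(s)
ims=[]
for n in ['top','scene']:
    im,d,P=cloud(n); np.savez(n,im=im,d=d,P=P); ims.append(im)
    cv2.imwrite(f'pics/{n}.png',cv2.resize(im[...,::-1],(800,600)))
    print(camera_params(n))
E
```

```text
{'time': 0.0, 'joint_positions': array([-1.19491394,  0.32180729, -0.07008275,  1.45168233,  0.02260488,
        1.37080351, -0.05691059]), 'qd': array([ 4.11830382e-04,  2.95131449e-05,  2.27889008e-04, -8.62963894e-04,
       -7.37727831e-04,  2.84108361e-04, -1.11852851e-03]), 'joint_torque': array([ 7.52836459e-04, -4.91284919e+01, -4.03404990e-01, -3.12520444e+01,
       -6.40633819e-02,  4.37606417e-02,  1.79922299e-04]), 'position': array([0.22992194, 0.6074066 , 0.23546801]), 'tool_rot': array([-5.65119053e-01, -3.09010109e+00,  2.98168668e-03]), 'ft_force': array([-0.24216818, -0.09083718,  0.47840134]), 'torque': array([0.0122499 , 0.02728092, 0.11097014]), 'grip_force': 0.0, 'grip_width': 0.9994440269080493}
{'intrinsics': array([[350.7293565 ,   0.        , 256.58822931],
       [  0.        , 350.7293565 , 189.99378029],
       [  0.        ,   0.        ,   1.        ]]), 'extrinsics': array([[ 0.02836346, -0.9906023 ,  0.13380057,  0.41308366],
       [-0.99897988, -0.03279617, -0.03104195,  0.01288095],
       [ 0.03513837, -0.13278363, -0.99052199,  1.08267766],
       [ 0.        ,  0.        ,  0.        ,  1.        ]])}
{'intrinsics': array([[350.06412389,   0.        , 259.59809559],
       [  0.        , 350.06412389, 197.08480688],
       [  0.        ,   0.        ,   1.        ]]), 'extrinsics': array([[-0.85265344, -0.4054828 ,  0.32949326,  0.25499352],
       [-0.52241208,  0.65170987, -0.54987259,  0.50233882],
       [ 0.00822987, -0.64098201, -0.76751178,  0.79612717],
       [ 0.        ,  0.        ,  0.        ,  1.        ]])}
```

View pics/top.png

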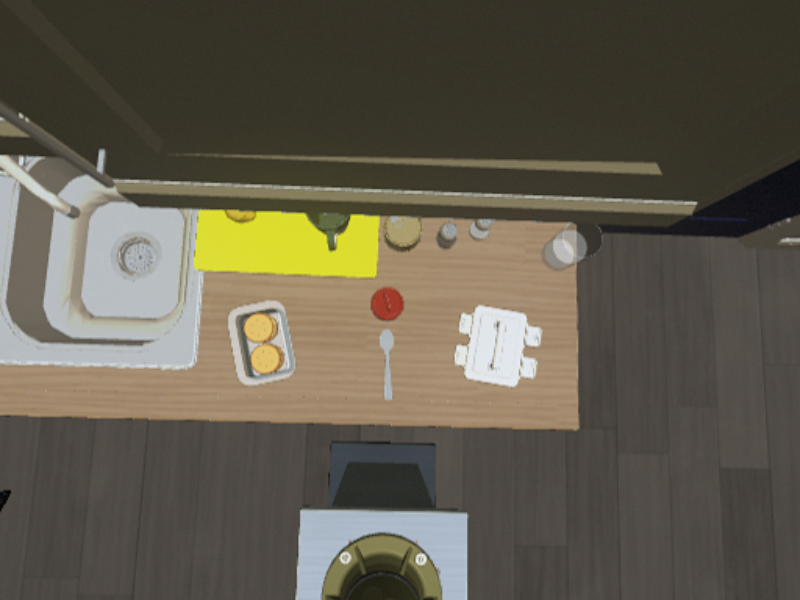

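View pics/scene.png

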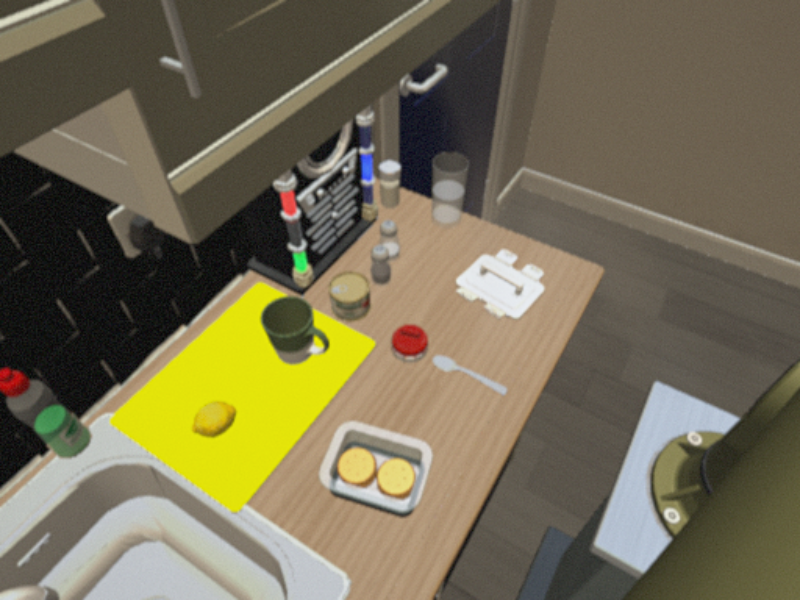

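The top view, at 800x600 scale, shows the dish near (262,343), the lid with four clips near (498,346), and the timer and spoon between them near (388,303) and (388,365). Next I measure the lid and dish in the top image.

```bash
cat >> h.py <<'E'
def ray(n,uv,z,p=None):
    p=p or camera_params(n); K=np.array(p['intrinsics']); T=np.array(p['extrinsics'])
    uv=np.atleast_2d(uv).astype(float); D=np.c_[(uv-K[:2,2])/K[0,0],np.ones(len(uv))]@T[:3,:3].T
    return T[:3,3]+D*((z-T[2,3])/D[:,2])[:,None]
def rect(pts):
    (c,s,a)=cv2.minAreaRect((np.asarray(pts)[:,:2]*1000).astype(np.float32))
    if s[0]<s[1]: s=(s[1],s[0]); a+=90
    a=(a+90)%180-90
    return np.round(c,1),np.round(s,1),round(a,1)
E
python3 - <<'E'
from h import *
d=np.load('top.npz'); im,P=d['im'],d['P']
hsv=cv2.cvtColor(im,cv2.COLOR_RGB2HSV)
def comps(m,box):
    m=m.copy(); k=np.zeros_like(m); x0,y0,x1,y1=box; k[y0:y1,x0:x1]=1; m=(m&k).astype(np.uint8)
    n,l,s,c=cv2.connectedComponentsWithStats(m); i=1+np.argmax(s[1:,4]); return l==i
# lid
low=(hsv[...,1]<45)&(hsv[...,2]>150)
m=comps(low,(285,185,355,255)); 
print('lid white n',m.sum(),'z pct',np.nanpercentile(P[m][:,2],[2,25,50,75,98]).round(4))
mo=cv2.morphologyEx(m.astype(np.uint8),cv2.MORPH_OPEN,np.ones((17,17)))
v,u=np.nonzero(cv2.morphologyEx(m.astype(np.uint8),cv2.MORPH_OPEN,cv2.getStructuringElement(cv2.MORPH_ELLIPSE,(21,21))))
print('plate',rect(ray('top',np.c_[u,v],0.014)), len(u))
q=m&(P[...,2]>0.034); print('bar pts',q.sum(), rect(P[q]), np.nanmedian(P[q][:,2]))
v,u=np.nonzero(m); print('all',rect(ray('top',np.c_[u,v],0.014)))
# dish
box=np.zeros(m.shape,bool); box[185:255,135:200]=1
q=box&(P[...,2]>0.03); print('dish hi',q.sum(),np.nanpercentile(P[q][:,2],[5,50,95]).round(4),rect(P[q]))
m=comps((hsv[...,1]<60)&(hsv[...,2]>110),(135,185,200,255))
c,_=cv2.findContours(m.astype(np.uint8),cv2.RETR_EXTERNAL,cv2.CHAIN_APPROX_NONE); c=max(c,key=len)[:,0]
print('dish rim',rect(ray('top',c,0.056)),m.sum())
for (a,b,cc,dd,nm) in [(235,180,262,207,'timer'),(240,205,256,260,'spoon')]:
    Q=P[b:dd,a:cc].reshape(-1,3); Q=Q[Q[:,2]>0.008]; print(nm,Q.min(0).round(3),Q.max(0).round(3))
cv2.imwrite('pics/crops.png',np.hstack([cv2.resize(im[175:265,125:215,::-1],(400,400),interpolation=cv2.INTER_CUBIC),cv2.resize(im[175:265,275:365,::-1],(400,400),interpolation=cv2.INTER_CUBIC)]))
E
```

```text
lid white n 2084 z pct [0.0027 0.0133 0.0151 0.017  0.044 ]
plate (array([0., 0.]), array([0., 0.]), 0.0) 0
bar pts 134 (array([ 469.9, -208.3]), array([91.1, 14.3]), -8.4) 0.04308383316835995
all (array([ 467.9, -211.7]), array([162.1, 146.6]), 81.4)
dish hi 1500 [0.0348 0.0527 0.0582] (array([460.5, 239.1]), array([150. , 110.2]), 13.7)
dish rim (array([459. , 238.1]), array([150.4, 109.2]), 14.4) 1024
timer [ 0.512 -0.022  0.009] [0.576 0.039 0.055]
spoon [ 0.392 -0.003  0.008] [0.495 0.018 0.016]
```

View pics/crops.png

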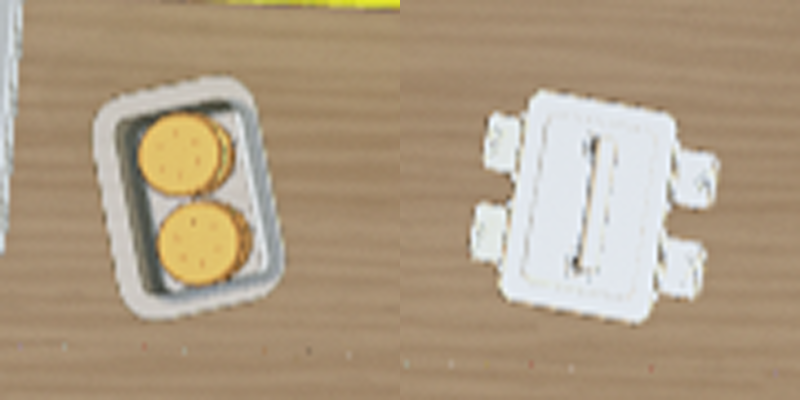

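The crop gives sizes that match the spec (dish 150x110, bar 91x14). The dish is at (460,239) mm with yaw about 14°, and the lid is at (470,-208) mm with yaw about -8.4°. I'll look at the dish from above with the wrist camera first, then at the lid from the same relative pose.

Request:
arm_command:
  motion:
    - [87,-40,-30,0,0]
    - [87,-75,-57,0,0]
    - [87,-108,-82,0,0]
    - [87,-140,-107,0,0]
    - [87,-165,-126,0,0]

```text
time: 0.52
position: [0.3404, 0.4295, 0.2361]
tool_rot: [-0.565, -3.09, 0.001]
ft_force: [1.2, 0.1, 0.5]
grip_width: 0.999
grip_force: 0.0
```

Request:
arm_command:
  motion:
    - [87,-33,-25,0,0]
    - [87,-66,-50,0,0]
    - [87,-99,-75,0,0]
    - [87,-132,-100,0,0]
    - [87,-165,-126,0,0]

```text
time: 0.93
position: [0.4499, 0.2538, 0.2364]
tool_rot: [-0.565, -3.09, -0.0]
ft_force: [0.3, 0.8, 1.0]
grip_width: 1.0
grip_force: 0.0
```

Request:
arm_command:
  motion:
    - [87,-10,-6,-10,-7]
    - [87,-16,-12,-20,-14]
    - [87,-16,-12,-30,-21]
    - [87,-16,-12,-30,-28]
    - [87,-16,-12,-30,-34.7]

```text
time: 1.35
position: [0.4604, 0.2386, 0.267]
tool_rot: [-0.39, 3.117, 0.001]
ft_force: [-0.0, 0.9, 0.0]
grip_width: 0.999
grip_force: 0.0
```

Request:
arm_command:
  motion:
    - [87,0,0,0,0]
    - [87,0,0,0,0]

```text
time: 1.52
position: [0.4598, 0.2387, 0.2662]
tool_rot: [0.377, -3.118, 0.0]
ft_force: [-0.1, -0.6, -1.0]
grip_width: 0.997
grip_force: 0.0
```

```bash
python3 - <<'E'
from h import *
s=get_state(); print(s['position'],s['tool_rot'])
p=camera_params('wrist'); print(p)
im,d,P=cloud('wrist'); np.savez('wd',im=im,d=d,P=P); cv2.imwrite('pics/wd.png',im[...,::-1])
q=(P[...,2]>0.05)&(P[...,2]<0.064); n,l,st,c=cv2.connectedComponentsWithStats(q.astype(np.uint8)); 
for i in range(1,n):
    if st[i,4]>300: print(st[i],rect(P[l==i]),np.median(P[l==i][:,2]))
E
```

```text
[0.4598431  0.23874804 0.26622031] [ 3.76952844e-01 -3.11832484e+00  3.57798411e-04]
{'intrinsics': array([[268.06042712,   0.        , 253.17623725],
       [  0.        , 268.06042712, 192.86971726],
       [  0.        ,   0.        ,   1.        ]]), 'extrinsics': array([[-0.23850471,  0.93263343,  0.27075891,  0.38778307],
       [ 0.97114071,  0.22936419,  0.06540476,  0.22151121],
       [-0.00110373,  0.27854434, -0.96042274,  0.41443544],
       [ 0.        ,  0.        ,  0.        ,  1.        ]])}
[ 213  116   83  108 3629] (array([460.8, 240.4]), array([149.1, 110. ]), 14.2) 0.05581002236304233
```

View pics/wd.png

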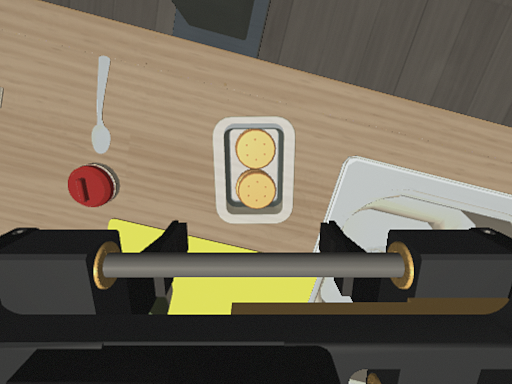

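The wrist view shows the dish at (254,170), well in view, and measures 149x110 at height 55.8. Next I go over the lid.

Request:
arm_command:
  motion:
    - [87,8,-35,0,0]
    - [87,16,-72,0,0]
    - [87,25,-110,0,0]
    - [87,33,-149,0,0]
    - [87,42,-188,0,0]

```text
time: 1.98
position: [0.4644, 0.0446, 0.2664]
tool_rot: [-0.379, 3.119, 0.0]
ft_force: [2.0, 0.2, 1.1]
grip_width: 1.004
grip_force: 0.0
```

Request:
arm_command:
  motion:
    - [87,8,-39,0,0]
    - [87,17,-78,0,0]
    - [87,26,-117,0,0]
    - [87,34,-153,0,0]
    - [87,42,-188,0,0]

```text
time: 2.4
position: [0.4688, -0.1484, 0.2666]
tool_rot: [-0.377, 3.118, 0.001]
ft_force: [1.8, -0.1, -0.6]
grip_width: 0.997
grip_force: 0.0
```

Request:
arm_command:
  motion:
    - [87,8,-35,0,6]
    - [87,13,-60,0,12]
    - [87,13,-60,0,18]
    - [87,13,-60,0,22.2]
    - [87,13,-60,0,22.2]

```text
time: 2.82
position: [0.471, -0.2081, 0.2662]
tool_rot: [-0.234, -3.132, -0.0]
ft_force: [0.4, 0.1, -0.4]
grip_width: 0.998
grip_force: 0.0
```

```bash
python3 - <<'E'
from h import *
s=get_state(); print(s['position'],s['tool_rot'])
im,d,P=cloud('wrist'); s=get_state(); print(s['position'],s['tool_rot']); np.savez('wl',im=im,d=d,P=P); cv2.imwrite('pics/wl.png',im[...,::-1])
for a,b in [(0.036,0.052),(0.010,0.018)]:
  q=(P[...,2]>a)&(P[...,2]<b); n,l,st,c=cv2.connectedComponentsWithStats(q.astype(np.uint8)); 
  for i in range(1,n):
    if st[i,4]>150: print(st[i],rect(P[l==i]),np.median(P[l==i][:,2]))
E
```

```text
[ 0.47097359 -0.20812447  0.26623881] [-2.33700573e-01 -3.13231947e+00 -7.52525623e-05]
[ 0.47106952 -0.20766374  0.26627723] [-2.26061388e-01 -3.13292818e+00 -1.54253113e-04]
[248 136  11  65 609] (array([ 470.5, -206.7]), array([92.1, 14. ]), -8.1) 0.0435397655444511
[387 179  38  35 951] (array([543.4,   9.4]), array([55.1, 52.7]), 82.0) 0.039746609305883085
[175 277  41  20 170] (array([ 639.7, -321.3]), array([65.8, 27. ]), 62.2) 0.04616677484470147
[283 290  26  12 196] (array([ 690.3, -168.1]), array([41.3, 19.6]), 85.6) 0.043487154158859176
[389 100   9  33 165] (array([428.3,   4.4]), array([46. ,  9.9]), 2.3) 0.011416975023373577
[ 196  116  100   95 7258] (array([ 468.7, -216.6]), array([147.7, 144.1]), 81.8) 0.014910507155167119
```

View pics/wl.png

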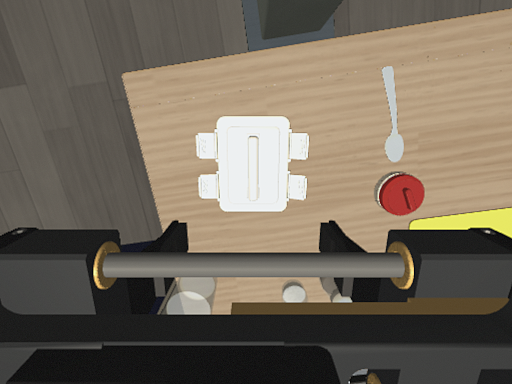

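The wrist view shows the lid squarely aligned under the gripper at (253,165), with the handle bar upright in the image. I descend with the fingers half closed so that they clear the clips, then grip.

Request:
arm_command:
  motion:
    - [50,0.6,0.9,35,0]
    - [50,0.6,0.9,72,0]
    - [50,0.6,0.9,110,0]
    - [50,0.6,0.9,145,0]
    - [50,0.6,0.9,170,0]

```text
time: 3.28
position: [0.4693, -0.2054, 0.0935]
tool_rot: [-0.222, -3.131, -0.001]
ft_force: [0.3, 0.5, -0.1]
grip_width: 0.705
grip_force: 0.0
```

Request:
arm_command:
  motion:
    - [50,0,0,25,0]
    - [50,0,0,45,0]
    - [50,0,0,57,0]
    - [50,0,0,61,0]
    - [50,0,0,61,0]

```text
time: 3.7
position: [0.4704, -0.2063, 0.035]
tool_rot: [-0.224, -3.132, -0.0]
ft_force: [-1.1, -1.6, -0.1]
grip_width: 0.578
grip_force: 0.0
```

Request:
arm_command:
  motion:
    - [10,0,0,0,0]
    - [10,0,0,0,0]
    - [10,0,0,0,0]
    - [10,0,0,0,0]
    - [10,0,0,0,0]
  newtons: 30

```text
time: 4.12
position: [0.4712, -0.2068, 0.0362]
tool_rot: [0.225, 3.132, 0.0]
ft_force: [-1.0, 0.4, 0.2]
grip_width: 0.28
grip_force: 0.0
```

Request:
arm_command:
  motion:
    - [8,0,0,0,0]
    - [8,0,0,0,0]
    - [8,0,0,0,0]
    - [8,0,0,0,0]
    - [8,0,0,0,0]
  newtons: 40

```text
time: 4.53
position: [0.471, -0.2074, 0.0359]
tool_rot: [0.226, 3.133, -0.001]
ft_force: [-0.6, -2.1, 4.5]
grip_width: 0.153
grip_force: 40.0
```

Request:
arm_command:
  motion:
    - [8,0,0,-8,0]
    - [8,0,0,-25,0]
    - [8,0,0,-50,0]
    - [8,0,0,-80,0]
    - [8,0,0,-110,0]

```text
time: 4.95
position: [0.4693, -0.2057, 0.1457]
tool_rot: [-0.225, -3.13, -0.002]
ft_force: [1.4, 0.9, -3.9]
grip_width: 0.156
grip_force: 40.0
```

Request:
arm_command:
  motion:
    - [8,0,0,-10,0]
    - [8,0,0,-10,0]

```text
time: 5.12
position: [0.4723, -0.2066, 0.1578]
tool_rot: [0.224, 3.129, 0.001]
ft_force: [1.4, -0.5, -3.7]
grip_width: 0.155
grip_force: 40.0
```

```bash
python3 - <<'E'
from h import *
s=get_state(); print(s['position'],s['tool_rot'],s['ft_force'],s['grip_width'],s['grip_force'])
im,d,P=cloud('wrist'); 
T=np.eye(4); T[:3,:3]=R.from_rotvec(s['tool_rot']).as_matrix(); T[:3,3]=s['position']
Q=(P-T[:3,3])@T[:3,:3]   # tool frame
hsv=cv2.cvtColor(im,cv2.COLOR_RGB2HSV)
w=(hsv[...,1]<45)&(hsv[...,2]>170)&(Q[...,2]>0.014)&(Q[...,2]<0.035)
n,l,st,c=cv2.connectedComponentsWithStats(w.astype(np.uint8))
for i in range(1,n):
    if st[i,4]>300:
        k=l==i; print(st[i],np.median(Q[k][:,2]),rect(Q[k]))
        A=np.c_[Q[k][:,:2],np.ones(k.sum())]; print('tilt',np.linalg.lstsq(A,Q[k][:,2],rcond=None)[0])
cv2.imwrite('pics/held.png',im[...,::-1])
E
```

```text
[ 0.47229071 -0.20662617  0.1578076 ] [2.24097230e-01 3.12882881e+00 1.18641995e-03] [ 1.42676065 -0.51491686 -3.68850236] 0.15525857448461375 39.99995179474354
[  122   117   253   122 20439] 0.02294365938962218 (array([34.7, -4. ]), array([156.9,  80. ]), 90.0)
tilt [ 0.01884045 -0.01507672  0.0219582 ]
```

View pics/held.png

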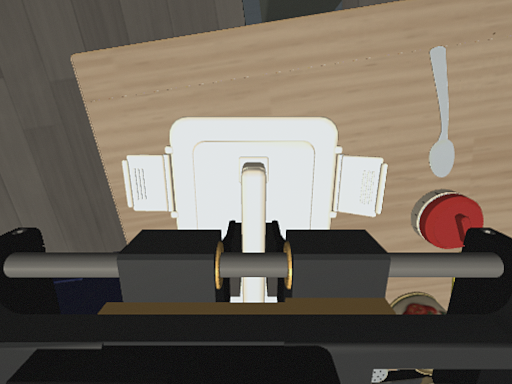

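The lid is held with an opening of 13.5 mm on the 14 mm bar, and it is centred in the gripper. I carry it over the dish.

Request:
arm_command:
  motion:
    - [8,3,18,0,0]
    - [8,8,50,0,0]
    - [8,14,86,0,0]
    - [8,20,122,0,0]
    - [8,26,158,0,0]

```text
time: 5.58
position: [0.4653, -0.0448, 0.1529]
tool_rot: [-0.226, -3.129, 0.001]
ft_force: [0.4, -0.2, -3.5]
grip_width: 0.153
grip_force: 40.0
```

Request:
arm_command:
  motion:
    - [8,6,36,0,0]
    - [8,12,72,0,0]
    - [8,18,108,0,0]
    - [8,24,144,0,0]
    - [8,29.5,178,0,0]

```text
time: 6.0
position: [0.4614, 0.1356, 0.1526]
tool_rot: [-0.224, -3.129, 0.003]
ft_force: [0.2, -0.1, -3.5]
grip_width: 0.155
grip_force: 40.0
```

Request:
arm_command:
  motion:
    - [8,6,36,0,-3]
    - [8,11,66,0,-8]
    - [8,14,86,0,-14]
    - [8,17,100,0,-19]
    - [8,17.5,105,0,-22.4]

```text
time: 6.42
position: [0.4587, 0.243, 0.1521]
tool_rot: [0.401, -3.11, 0.002]
ft_force: [-0.2, -0.2, -3.3]
grip_width: 0.156
grip_force: 40.0
```

Request:
arm_command:
  motion:
    - [8,0,0,0,0]
    - [8,0,0,0,0]
    - [8,0,0,0,0]

```text
time: 6.67
position: [0.4609, 0.2388, 0.1539]
tool_rot: [0.383, -3.115, 0.003]
ft_force: [0.6, 0.1, -3.1]
grip_width: 0.156
grip_force: 40.0
```

```bash
cat >> h.py <<'E'
def togo(x,y,z,yaw):
    P=[];V=[]
    s=get_state(); M=R.from_rotvec(s['tool_rot']).as_matrix(); p=s['position']*1000
    ya=np.degrees(np.arctan2(M[1,1],M[0,1])); e=(ya-yaw+90)%180-90
    print('pos',p.round(1),'yaw',ya.round(2),'tilt',M[:2,2].round(4),'F',s['ft_force'].round(1),'grip',round(s['grip_width']*87,1),'t',round(s['time'],2))
    print('shift',(M.T@(np.array([x,y,z])-p)).round(1),'spin',round(e,2))
E
python3 - <<'E'
from h import *
togo(461.4,240.1,120,104.2)
get_image('wrist'); togo(461.4,240.1,120,104.2)
im,d,P=cloud('top'); togo(461.4,240.1,120,104.2); np.savez('t2',im=im,d=d,P=P)
b=np.zeros(d.shape,bool); b[150:270,120:230]=1
for a,c in [(0.155,0.175),(0.047,0.063)]:
    q=b&(P[...,2]>a)&(P[...,2]<c); print(q.sum(),rect(P[q]))
q=b&(P[...,2]>.1); print(np.histogram(P[q][:,2],bins=np.arange(.1,.2,.005)))
E
```

```text
pos [460.9 238.8 153.9] yaw 104.02 tilt [-0.0025 -0.002 ] F [ 0.6  0.1 -3.1] grip 13.6 t 6.67
shift [-0.9  1.2 33.9] spin -0.18
pos [461.2 238.8 154.4] yaw 104.01 tilt [-0.0017 -0.0014] F [ 0.4 -0.6 -3.6] grip 13.0 t 6.72
shift [-0.6  1.2 34.4] spin -0.19
pos [461.4 239.  154.8] yaw 104.03 tilt [-0.0012 -0.0009] F [ 0.7 -0.2 -2.8] grip 13.6 t 6.77
shift [-0.3  1.1 34.8] spin -0.17
34 (array([424.9, 229.4]), array([15.9, 15.4]), -88.9)
56 (array([502.3, 158.4]), array([306.8,  57.2]), -28.2)
(array([  0,   0,   0,   0,   1,  71, 681, 135,   3,   1,   2,  10,  23,
         1,   0,   0,   0,   0,   0]), array([0.1  , 0.105, 0.11 , 0.115, 0.12 , 0.125, 0.13 , 0.135, 0.14 ,
       0.145, 0.15 , 0.155, 0.16 , 0.165, 0.17 , 0.175, 0.18 , 0.185,
       0.19 , 0.195]))
```

Request:
arm_command:
  motion:
    - [8,-0.3,1.1,10,-0.2]
    - [8,-0.3,1.1,28,-0.2]
    - [8,-0.3,1.1,45,-0.2]
    - [8,-0.3,1.1,55,-0.2]
    - [8,-0.3,1.1,55,-0.2]

```text
time: 7.18
position: [0.4598, 0.24, 0.0977]
tool_rot: [0.391, -3.112, 0.004]
ft_force: [0.8, 0.4, -2.6]
grip_width: 0.152
grip_force: 40.0
```

Request:
arm_command:
  motion:
    - [8,0,0,0,0]
    - [8,0,0,0,0]
    - [8,0,0,0,0]

```text
time: 7.43
position: [0.4625, 0.2418, 0.1017]
tool_rot: [-0.392, 3.115, 0.002]
ft_force: [-0.3, 0.3, -3.5]
grip_width: 0.156
grip_force: 40.0
```

```bash
python3 - <<'E'
from h import *
togo(461.4,240.1,85.5,104.2)
im,d,P=cloud('scene'); cv2.imwrite('pics/s2.png',cv2.resize(im[250:330,190:300,::-1],(770,560),interpolation=cv2.INTER_CUBIC))
togo(461.4,240.1,85.5,104.2)
E
```

```text
pos [462.5 241.8 101.7] yaw 104.36 tilt [0.0018 0.0013] F [-0.3  0.3 -3.5] grip 13.6 t 7.43
shift [ 1.5 -1.4 16.2] spin 0.16
pos [462.4 241.8 101.7] yaw 104.36 tilt [0.0018 0.0013] F [-0.1 -0.2 -3.5] grip 13.5 t 7.48
shift [ 1.4 -1.4 16.2] spin 0.16
```

View pics/s2.png

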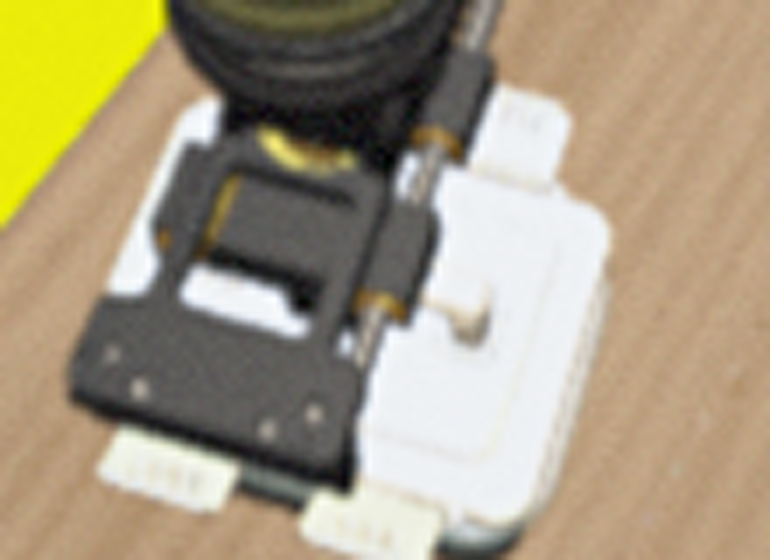

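The scene view shows the lid over the dish, square to it, with the clips out. I correct about 1.4 mm and go down slowly.

Request:
arm_command:
  motion:
    - [8,1.4,-1.4,2,0.1]
    - [8,1.4,-1.4,5,0.1]
    - [8,1.4,-1.4,5,0.1]
    - [8,1.4,-1.4,5,0.1]
    - [8,1.4,-1.4,5,0.1]

```text
time: 7.9
position: [0.4607, 0.2397, 0.0956]
tool_rot: [-0.39, 3.117, 0.0]
ft_force: [0.3, -0.1, -3.5]
grip_width: 0.152
grip_force: 40.0
```

```bash
python3 - <<'E'
from h import *
togo(461.4,240.1,85.5,104.2)
E
```

```text
pos [460.7 239.7  95.6] yaw 104.27 tilt [0.0001 0.0001] F [ 0.3 -0.1 -3.5] grip 13.2 t 7.9
shift [-0.8  0.2 10.1] spin 0.07
```

Request:
arm_command:
  motion:
    - [8,-0.5,0.2,2,0]
    - [8,-0.5,0.2,4,0]
    - [8,-0.5,0.2,6,0]
    - [8,-0.5,0.2,8,0]
    - [8,-0.5,0.2,8,0]

```text
time: 8.32
position: [0.4607, 0.2398, 0.087]
tool_rot: [0.39, -3.116, 0.001]
ft_force: [-0.5, 0.2, -3.7]
grip_width: 0.153
grip_force: 40.0
```

```bash
python3 - <<'E'
from h import *
togo(461.4,240.1,85.5,104.2)
E
```

```text
pos [460.7 239.8  87. ] yaw 104.27 tilt [-0.0008 -0.0006] F [-0.5  0.2 -3.7] grip 13.3 t 8.32
shift [-0.7  0.2  1.5] spin 0.07
```

The gasket has entered the mouth without resistance. I press the lid home.

Request:
arm_command:
  motion:
    - [8,0,0,1.5,0]
    - [8,0,0,3,0]
    - [8,0,0,4,0]
    - [8,0,0,4,0]
    - [8,0,0,4,0]

```text
time: 8.73
position: [0.4612, 0.24, 0.0859]
tool_rot: [0.39, -3.117, -0.001]
ft_force: [-7.4, -3.5, 12.5]
grip_width: 0.158
grip_force: 40.0
```

Request:
arm_command:
  motion:
    - [8,0,0,0,0]
    - [8,0,0,0,0]

```text
time: 8.9
position: [0.4612, 0.2401, 0.0859]
tool_rot: [0.39, -3.117, -0.001]
ft_force: [-5.8, -3.2, 12.4]
grip_width: 0.156
grip_force: 40.0
```

Request:
arm_command:
  motion:
    - [8,0,0,-2.5,0]
    - [35,0,0,-2.5,0]
    - [35,0,0,-2.5,0]
    - [35,0,0,-2.5,0]
    - [35,0,0,-2.5,0]

```text
time: 9.32
position: [0.4613, 0.2401, 0.0861]
tool_rot: [-0.39, 3.117, 0.0]
ft_force: [-0.5, -0.1, -0.1]
grip_width: 0.358
grip_force: 0.0
```

Request:
arm_command:
  motion:
    - [35,0,0,-10,0]
    - [35,0,0,-45,0]
    - [35,0,0,-85,0]
    - [35,0,0,-125,0]
    - [35,0,0,-160,0]

```text
time: 9.73
position: [0.4613, 0.2399, 0.2495]
tool_rot: [-0.389, 3.115, 0.002]
ft_force: [0.6, 0.4, 0.1]
grip_width: 0.399
grip_force: 0.0
```

Request:
arm_command:
  motion:
    - [0,0,0,-20,0]
    - [0,0,0,-20,0]
    - [0,0,0,-20,0]

```text
time: 9.98
position: [0.4618, 0.2403, 0.268]
tool_rot: [-0.39, 3.114, 0.003]
ft_force: [-0.3, 0.1, -0.4]
grip_width: 0.256
grip_force: 0.0
```

```bash
cat >> h.py <<'E'
def lid():
    "plate by depth band, bar, tilt and the four clips' mean angle"
    get_image('wrist'); im,d,P=cloud('wrist'); out=None
    for a,b in [(0.087,0.104),(0.057,0.070)]:
        q=(P[...,2]>a)&(P[...,2]<b); n,l,st,c=cv2.connectedComponentsWithStats(q.astype(np.uint8))
        for i in range(1,n):
            if st[i,4]>300:
                k=l==i; r=rect(P[k])
                if np.hypot(*(np.array(r[0])-[461,240]))>30: continue
                print(st[i],r,np.median(P[k][:,2]).round(4))
                if a>0.08: out=r
    c,_,y=out; t=np.radians(y); U=np.array([[np.cos(t),np.sin(t)],[-np.sin(t),np.cos(t)]])
    L=(P[...,:2]*1000-c)@U.T; z=P[...,2]*1000
    k=(abs(L[...,0])<65)&(abs(L[...,1])<48)&(abs(L[...,1])>15)&(abs(z-64)<8)
    A=np.c_[L[k],np.ones(k.sum())]; co=np.linalg.lstsq(A,z[k],rcond=None)[0]; print('plate tilt,z',co.round(4))
    for sy in (1,-1):
        for sx in (1,-1):
            k=(abs(L[...,0]-31*sx)<14)&(L[...,1]*sy>61)&(L[...,1]*sy<90)&(z>25)
            o=L[k][:,1]*sy; s=np.polyfit(o,z[k],1) if k.sum()>15 else [np.nan]
            print('clip x%+d y%+d'%(sx,sy),k.sum(),'rad',-np.arctan(s[0]).round(2), 'out',np.percentile(o,[5,95]).round(1) if k.sum() else '', 'z',np.percentile(z[k],[5,95]).round(1) if k.sum() else '')
    return im
E
python3 - <<'E'
from h import *
togo(461.4,240.1,85.5,104.2)
cv2.imwrite('pics/w3.png',lid()[...,::-1])
E
```

```text
pos [461.8 240.3 268. ] yaw 104.26 tilt [0.0029 0.0022] F [-0.3  0.1 -0.4] grip 22.3 t 9.98
shift [  1.   -0.4 182.5] spin 0.06
[248 140  12  73 821] (array([459.9, 240. ]), array([90.6, 13.6]), 14.6) 0.0924
[ 189  116  119  108 9589] (array([461.8, 233.5]), array([153.5, 145.8]), -75.7) 0.064
plate tilt,z [-3.00000e-04 -9.00000e-04  6.39569e+01]
clip x+1 y+1 915 rad -1.52 out [63.9 79.5] z [ 68.  338.1]
clip x-1 y+1 4183 rad -0.71 out [62.  81.2] z [ 72.9 356.8]
clip x+1 y-1 332 rad -0.08 out [62.1 82.2] z [64.  67.4]
clip x-1 y-1 3856 rad -0.17 out [62.  81.3] z [ 64.  355.8]
```

View pics/w3.png

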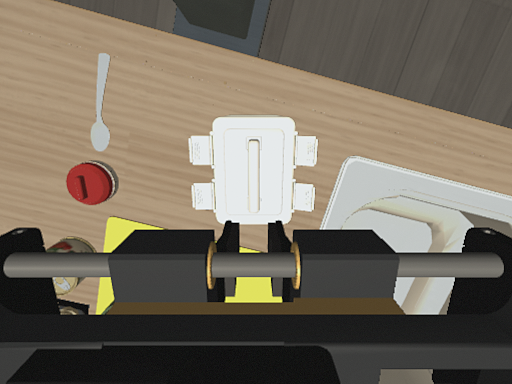

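The wrist view shows the lid seated on the dish at (254,170). The plate top is at 64.0 with no tilt, so it is fully home. All four clips are still out, so I start with the clip at lid +x, +y, with the fingers shut.

Request:
arm_command:
  motion:
    - [0,-8,25,10,0]
    - [0,-20,55,40,0]
    - [0,-30,87,75,0]
    - [0,-30,87,110,0]
    - [0,-30,87,135,0]

```text
time: 10.5
position: [0.4652, 0.3331, 0.1253]
tool_rot: [0.396, -3.11, 0.004]
ft_force: [-1.2, -1.3, -0.7]
grip_width: 0.004
grip_force: 0.0
```

Request:
arm_command:
  motion:
    - [0,0,0,15,0]
    - [0,0,0,23,0]
    - [0,0,0,23,0]
    - [0,0,0,23,0]

```text
time: 10.83
position: [0.4686, 0.3313, 0.1078]
tool_rot: [0.39, -3.117, 0.001]
ft_force: [-0.3, 0.1, -0.3]
grip_width: 0.004
grip_force: 0.0
```

```bash
cat >> h.py <<'E'
def uv(C=(460.8,240.0),yaw=14.25):
    s=get_state(); p=s['position']*1000; t=np.radians(yaw); U=np.array([[np.cos(t),np.sin(t)],[-np.sin(t),np.cos(t)]])
    togo(*C,85,90+yaw); print('u,v,z',(U@(p[:2]-C)).round(1),p[2].round(1),'Fuv',(U@s['ft_force'][:2]).round(1))
E
python3 -c "
from h import *
uv()"
```

```text
pos [468.6 331.3 107.8] yaw 104.25 tilt [-0.0006 -0.0007] F [-0.3  0.1 -0.3] grip 0.3 t 10.83
shift [ 30.  -86.6  22.9] spin -0.0
u,v,z [30.1 86.6] 107.8 Fuv [-0.3  0.2]
```

Now I press down 50 mm.

Request:
arm_command:
  motion:
    - [0,0,0,8,0]
    - [0,0,0,18,0]
    - [0,0,0,28,0]
    - [0,0,0,39,0]
    - [0,0,0,49,0]

```text
time: 11.25
position: [0.4684, 0.332, 0.0581]
tool_rot: [0.391, -3.117, -0.0]
ft_force: [0.7, -0.1, 0.3]
grip_width: 0.008
grip_force: 0.3
```

Request:
arm_command:
  motion:
    - [0,0,-3,2,0]
    - [0,0,-6,4,0]
    - [0,0,-8,5,0]
    - [0,0,-10,5.5,0]
    - [0,0,-10,5.5,0]

```text
time: 11.67
position: [0.4699, 0.3239, 0.0532]
tool_rot: [0.392, -3.116, -0.004]
ft_force: [-1.4, 6.8, -2.6]
grip_width: 0.007
grip_force: 3.4
```

```bash
python3 -c "
from h import *
uv()"
```

```text
pos [469.9 323.9  53.2] yaw 104.34 tilt [-0.0014  0.0027] F [-1.4  6.8 -2.6] grip 0.6 t 11.67
shift [ 29.6 -79.  -32. ] spin 0.09
u,v,z [29.5 79.1] 53.2 Fuv [0.3 6.9]
```

Little force on the way down and 7 N inward suggests the flap may not be under the finger. I check the flap's profile from the wrist depth.

```bash
cat >> h.py <<'E'
def prof(name,us,sy,C=(460.8,240.0),yaw=14.25,zmax=110):
    im,d,P=cloud(name); t=np.radians(yaw); U=np.array([[np.cos(t),np.sin(t)],[-np.sin(t),np.cos(t)]])
    L=(P[...,:2]*1000-C)@U.T; z=P[...,2]*1000; hsv=cv2.cvtColor(im,cv2.COLOR_RGB2HSV); w=(hsv[...,2]>140)&(hsv[...,1]<60)
    for u0 in us:
        print(name,'u',u0,end=': ')
        for v0 in range(48,92,4):
            k=w&(abs(L[...,0]-u0)<16)&(abs(L[...,1]*sy-v0)<2)&(z<zmax)&(z>20)
            print(v0,(int(k.sum()),np.percentile(z[k],[10,50,90]).round().astype(int).tolist()) if k.sum()>2 else '-',end=' | ')
        print()
E
python3 -c "
from h import *
prof('wrist',[31,-31],1); prof('top',[31,-31],1); prof('scene',[31,-31],1)"
```

```text
wrist u 31: 48 - | 52 (5, [53, 53, 61]) | 56 - | 60 (19, [61, 62, 63]) | 64 (46, [56, 57, 60]) | 68 (66, [51, 53, 54]) | 72 (44, [48, 49, 50]) | 76 - | 80 - | 84 - | 88 - | 
wrist u -31: 48 (568, [66, 67, 68]) | 52 (392, [66, 68, 70]) | 56 (509, [70, 72, 73]) | 60 (531, [73, 74, 75]) | 64 (560, [75, 76, 77]) | 68 (597, [77, 79, 80]) | 72 (618, [79, 81, 83]) | 76 (221, [82, 83, 84]) | 80 - | 84 - | 88 - | 
top u 31: 48 - | 52 - | 56 - | 60 - | 64 - | 68 - | 72 - | 76 - | 80 - | 84 - | 88 - | 
top u -31: 48 (12, [65, 67, 70]) | 52 (22, [64, 68, 72]) | 56 (17, [69, 72, 74]) | 60 (18, [71, 73, 76]) | 64 (21, [74, 77, 79]) | 68 (18, [77, 79, 82]) | 72 (18, [77, 81, 83]) | 76 (3, [80, 82, 82]) | 80 - | 84 - | 88 - | 
scene u 31: 48 - | 52 - | 56 - | 60 - | 64 - | 68 - | 72 - | 76 - | 80 - | 84 - | 88 - | 
scene u -31: 48 (33, [64, 66, 68]) | 52 (21, [65, 66, 68]) | 56 (26, [67, 70, 71]) | 60 (23, [71, 72, 73]) | 64 (21, [73, 75, 76]) | 68 (27, [75, 77, 78]) | 72 (22, [77, 79, 81]) | 76 (19, [80, 81, 83]) | 80 - | 84 - | 88 - |
```

The flap is on its way down, at about 0.8 rad. The fingertip is thinner than I assumed, with the inner face about 4 mm from the axis. I continue inward.

Request:
arm_command:
  motion:
    - [0,0,-2,0.5,0]
    - [0,0,-4,1,0]
    - [0,0,-6,1.5,0]
    - [0,0,-8,2,0]
    - [0,0,-10,2,0]

```text
time: 12.23
position: [0.4736, 0.3128, 0.0516]
tool_rot: [-0.389, 3.117, 0.003]
ft_force: [-2.2, 6.7, -1.9]
grip_width: 0.002
grip_force: 3.3
```

```bash
python3 -c "
from h import *
uv(); prof('wrist',[31],1)"
```

```text
pos [473.6 312.8  51.6] yaw 104.23 tilt [-0.0001  0.0016] F [-2.2  6.7 -1.9] grip 0.2 t 12.23
shift [ 30.3 -67.3 -33.5] spin -0.02
u,v,z [30.3 67.4] 51.6 Fuv [-0.5  7.1]
wrist u 31: 48 (12, [63, 64, 65]) | 52 (12, [62, 63, 65]) | 56 (15, [61, 64, 65]) | 60 (21, [37, 38, 60]) | 64 - | 68 - | 72 - | 76 - | 80 - | 84 - | 88 - |
```

Request:
arm_command:
  motion:
    - [0,0,-1,0,0]
    - [0,0,-2,0,0]
    - [0,0,-3,0,0]
    - [0,0,-4,0,0]
    - [0,0,-4,0,0]

```text
time: 12.7
position: [0.4737, 0.3123, 0.0522]
tool_rot: [-0.393, 3.116, 0.009]
ft_force: [-2.6, 10.4, -1.7]
grip_width: 0.003
grip_force: 4.7
```

```bash
python3 -c "
from h import *
uv(); prof('wrist',[31],1)"
```

```text
pos [473.7 312.3  52.2] yaw 104.37 tilt [0.0001 0.0055] F [-2.6 10.4 -1.7] grip 0.2 t 12.7
shift [ 30.4 -66.6 -33.2] spin 0.12
u,v,z [30.3 66.9] 52.2 Fuv [ 0.1 10.7]
wrist u 31: 48 (13, [63, 64, 65]) | 52 (13, [62, 63, 65]) | 56 (17, [61, 63, 65]) | 60 (17, [38, 38, 40]) | 64 - | 68 - | 72 - | 76 - | 80 - | 84 - | 88 - |
```

The force is rising with no movement, so the flap is probably snapped. I back off and check.

Request:
arm_command:
  motion:
    - [0,0,6,0,0]
    - [0,0,22,0,0]
    - [0,0,24,-15,0]
    - [0,0,24,-40,0]
    - [0,0,24,-54,0]

```text
time: 13.17
position: [0.4698, 0.3308, 0.1072]
tool_rot: [-0.389, 3.116, -0.002]
ft_force: [0.3, 0.1, 0.1]
grip_width: 0.002
grip_force: 0.0
```

Request:
arm_command:
  motion:
    - [0,20,0,0,0]
    - [0,45,0,0,0]
    - [0,61,0,0,0]
    - [0,61,0,0,0]

```text
time: 13.5
position: [0.4071, 0.3148, 0.1052]
tool_rot: [0.391, -3.115, 0.003]
ft_force: [-0.1, -1.0, 0.8]
grip_width: 0.004
grip_force: 0.0
```

```bash
python3 -c "
from h import *
uv(); prof('wrist',[31,-31],1);prof('scene',[31,-31],1)"
```

```text
pos [407.1 314.8 105.2] yaw 104.31 tilt [-0.0022 -0.0021] F [-0.1 -1.   0.8] grip 0.4 t 13.5
shift [-33.6 -85.7  20.3] spin 0.06
u,v,z [-33.6  85.7] 105.2 Fuv [-0.3 -0.9]
wrist u 31: 48 - | 52 - | 56 - | 60 - | 64 - | 68 - | 72 - | 76 - | 80 - | 84 - | 88 - | 
wrist u -31: 48 (163, [64, 64, 65]) | 52 (168, [62, 64, 65]) | 56 (144, [64, 67, 68]) | 60 (152, [67, 68, 69]) | 64 (147, [69, 70, 71]) | 68 (144, [71, 72, 73]) | 72 (157, [73, 74, 75]) | 76 (104, [75, 76, 78]) | 80 (13, [77, 78, 79]) | 84 - | 88 - | 
scene u 31: 48 (9, [60, 61, 63]) | 52 (9, [61, 62, 63]) | 56 (14, [59, 62, 63]) | 60 (18, [39, 48, 59]) | 64 - | 68 - | 72 - | 76 - | 80 - | 84 - | 88 - | 
scene u -31: 48 - | 52 - | 56 - | 60 - | 64 - | 68 - | 72 - | 76 - | 80 - | 84 - | 88 - |
```

Clip 1 hangs vertical at 60 out, z 39–59, so it is snapped, and the plate is still at 64. Next is clip 2 at lid -x, +y.

Request:
arm_command:
  motion:
    - [0,-2.5,-6,8,0]
    - [0,-2.5,-6,17,0]
    - [0,-2.5,-6,26,0]
    - [0,-2.5,-6,36,0]
    - [0,-2.5,-6,46,0]

```text
time: 14.02
position: [0.4136, 0.3113, 0.0581]
tool_rot: [0.39, -3.117, 0.001]
ft_force: [-0.1, 1.1, 0.2]
grip_width: 0.005
grip_force: 0.6
```

Request:
arm_command:
  motion:
    - [0,0,-2,2,0]
    - [0,0,-5,4,0]
    - [0,0,-8,6,0]
    - [0,0,-11,8,0]
    - [0,0,-13,8,0]

```text
time: 14.43
position: [0.4167, 0.2988, 0.0514]
tool_rot: [0.39, -3.117, -0.001]
ft_force: [-2.7, 7.0, -1.6]
grip_width: 0.006
grip_force: 2.8
```

Request:
arm_command:
  motion:
    - [0,0,-1,0,0]
    - [0,0,-2,0,0]
    - [0,0,-3,0,0]
    - [0,0,-4,0,0]
    - [0,0,-4,0,0]

```text
time: 14.85
position: [0.4168, 0.2983, 0.0523]
tool_rot: [-0.393, 3.116, 0.008]
ft_force: [-2.7, 9.2, -1.1]
grip_width: 0.011
grip_force: 4.2
```

```bash
python3 -c "
from h import *
uv(); prof('wrist',[-31],1)"
```

```text
pos [416.8 298.3  52.3] yaw 104.37 tilt [0.0002 0.005 ] F [-2.7  9.2 -1.1] grip 1.0 t 14.85
shift [-28.2 -67.3 -33. ] spin 0.12
u,v,z [-28.3  67.3] 52.3 Fuv [-0.3  9.6]
wrist u -31: 48 (57, [64, 64, 65]) | 52 (57, [62, 63, 64]) | 56 (64, [61, 64, 65]) | 60 (53, [37, 43, 53]) | 64 - | 68 - | 72 - | 76 - | 80 - | 84 - | 88 - |
```

Request:
arm_command:
  motion:
    - [0,0,6,0,0]
    - [0,0,22,0,0]
    - [0,0,24,-25,0]
    - [0,0,24,-55,0]
    - [0,0,24,-85,0]

```text
time: 15.32
position: [0.4116, 0.317, 0.1371]
tool_rot: [0.39, -3.116, 0.004]
ft_force: [-0.1, 0.4, 0.7]
grip_width: 0.002
grip_force: 0.0
```

Request:
arm_command:
  motion:
    - [0,0,-30,-10,0]
    - [0,0,-65,-10,0]
    - [0,0,-100,-10,0]
    - [0,0,-135,-10,0]
    - [0,0,-168,-10,0]

```text
time: 15.73
position: [0.4537, 0.1525, 0.1471]
tool_rot: [-0.389, 3.117, -0.001]
ft_force: [-0.5, 0.7, -0.0]
grip_width: 0.007
grip_force: 0.0
```

Request:
arm_command:
  motion:
    - [0,0,0,0,0]
    - [0,0,0,0,0]

```text
time: 15.9
position: [0.4539, 0.1525, 0.147]
tool_rot: [-0.382, 3.118, -0.001]
ft_force: [0.7, 1.0, 0.2]
grip_width: 0.004
grip_force: 0.0
```

```bash
python3 -c "
from h import *
uv(); prof('wrist',[31,-31],1);prof('scene',[31,-31],1); prof('wrist',[31,-31],-1);prof('scene',[31,-31],-1)"
```

```text
pos [453.9 152.5 147. ] yaw 103.96 tilt [ 0.0007 -0.0005] F [0.7 1.  0.2] grip 0.3 t 15.9
shift [-27.7  83.3  61.9] spin -0.29
u,v,z [-28.2 -83.1] 147.0 Fuv [1.  0.8]
wrist u 31: 48 (36, [63, 64, 65]) | 52 (24, [63, 64, 65]) | 56 (44, [62, 64, 65]) | 60 - | 64 - | 68 - | 72 - | 76 - | 80 - | 84 - | 88 - | 
wrist u -31: 48 (149, [63, 64, 65]) | 52 (116, [63, 63, 64]) | 56 (173, [62, 64, 65]) | 60 (22, [63, 64, 64]) | 64 - | 68 - | 72 - | 76 - | 80 - | 84 - | 88 - | 
scene u 31: 48 (31, [61, 63, 64]) | 52 (25, [60, 62, 63]) | 56 (39, [58, 61, 64]) | 60 (71, [36, 47, 58]) | 64 - | 68 - | 72 - | 76 - | 80 - | 84 - | 88 - | 
scene u -31: 48 (26, [60, 62, 63]) | 52 (27, [60, 62, 64]) | 56 (38, [58, 62, 64]) | 60 (72, [35, 46, 58]) | 64 - | 68 - | 72 - | 76 - | 80 - | 84 - | 88 - | 
wrist u 31: 48 - | 52 - | 56 - | 60 - | 64 - | 68 - | 72 - | 76 - | 80 - | 84 - | 88 - | 
wrist u -31: 48 (156, [63, 64, 65]) | 52 (148, [62, 63, 64]) | 56 (140, [63, 64, 65]) | 60 (149, [64, 65, 66]) | 64 (160, [64, 65, 66]) | 68 (136, [64, 65, 66]) | 72 (169, [64, 65, 66]) | 76 (135, [64, 65, 66]) | 80 (166, [63, 64, 65]) | 84 (66, [64, 65, 66]) | 88 - | 
scene u 31: 48 (23, [61, 62, 64]) | 52 (18, [61, 62, 64]) | 56 (20, [61, 62, 64]) | 60 (20, [61, 64, 65]) | 64 - | 68 - | 72 - | 76 - | 80 - | 84 - | 88 - | 
scene u -31: 48 (21, [61, 62, 64]) | 52 (17, [61, 62, 63]) | 56 (28, [60, 62, 64]) | 60 (16, [62, 63, 65]) | 64 - | 68 - | 72 - | 76 - | 80 - | 84 - | 88 - |
```

Both +y clips are vertical and snapped. Next is clip 3 at lid -x, -y.

Request:
arm_command:
  motion:
    - [0,2,3,15,0]
    - [0,2,3,35,0]
    - [0,2,3,52,0]
    - [0,2,3,62,0]
    - [0,2,3,68,0]

```text
time: 16.52
position: [0.4494, 0.1583, 0.0772]
tool_rot: [0.393, -3.115, 0.002]
ft_force: [-1.0, -0.2, 2.2]
grip_width: 0.004
grip_force: 0.7
```

Request:
arm_command:
  motion:
    - [0,0,0,6,0]
    - [0,0,0,13,0]
    - [0,0,0,20,0]
    - [0,0,2,23,0]
    - [0,0,4,25,0]

```text
time: 16.93
position: [0.4499, 0.1611, 0.0534]
tool_rot: [-0.389, 3.117, -0.001]
ft_force: [-0.3, -2.3, 3.0]
grip_width: 0.007
grip_force: 1.5
```

Request:
arm_command:
  motion:
    - [0,0,2,1,0]
    - [0,0,4,2,0]
    - [0,0,6,3,0]
    - [0,0,8,3,0]
    - [0,0,9,3,0]

```text
time: 17.35
position: [0.4488, 0.1656, 0.0512]
tool_rot: [-0.387, 3.117, -0.01]
ft_force: [3.3, -16.0, 8.3]
grip_width: 0.006
grip_force: 8.9
```

```bash
python3 -c "
from h import *
uv(); prof('wrist',[-31],-1)"
```

```text
pos [448.8 165.6  51.2] yaw 104.15 tilt [ 0.0014 -0.0061] F [  3.3 -16.    8.3] grip 0.5 t 17.35
shift [-29.8  69.  -34.2] spin -0.1
u,v,z [-29.9 -69.2] 51.2 Fuv [ -0.8 -16.3]
wrist u -31: 48 (31, [63, 64, 65]) | 52 (36, [62, 63, 64]) | 56 (32, [63, 64, 65]) | 60 (70, [37, 46, 60]) | 64 - | 68 - | 72 - | 76 - | 80 - | 84 - | 88 - |
```

Request:
arm_command:
  motion:
    - [0,0,-6,0,0]
    - [0,0,-18,0,0]
    - [0,0,-20,-25,0]
    - [0,0,-20,-55,0]
    - [0,0,-20,-85,0]

```text
time: 17.82
position: [0.4512, 0.1515, 0.136]
tool_rot: [0.39, -3.115, -0.001]
ft_force: [0.2, 1.6, 0.2]
grip_width: 0.005
grip_force: 0.0
```

Request:
arm_command:
  motion:
    - [0,-30,0,0,0]
    - [0,-62,0,0,0]
    - [0,-62,0,0,0]

```text
time: 18.07
position: [0.5168, 0.1691, 0.1365]
tool_rot: [-0.391, 3.111, 0.003]
ft_force: [0.0, -0.0, 0.3]
grip_width: 0.005
grip_force: 0.0
```

```bash
python3 -c "
from h import *
uv(); prof('wrist',[-31,31],-1);prof('scene',[31,-31],1);prof('top',[31,-31],-1)"
```

```text
pos [516.8 169.1 136.5] yaw 104.34 tilt [0.0056 0.0023] F [ 0.  -0.   0.3] grip 0.5 t 18.07
shift [37.  82.5 51.3] spin 0.09
u,v,z [ 36.8 -82.5] 136.5 Fuv [-0. -0.]
wrist u -31: 48 (205, [63, 63, 64]) | 52 (207, [61, 63, 64]) | 56 (196, [62, 63, 64]) | 60 (201, [36, 59, 62]) | 64 - | 68 - | 72 - | 76 - | 80 - | 84 - | 88 - | 
wrist u 31: 48 (167, [62, 63, 64]) | 52 (176, [62, 63, 64]) | 56 (144, [61, 63, 64]) | 60 (154, [64, 65, 66]) | 64 (159, [64, 65, 66]) | 68 (157, [64, 65, 66]) | 72 (149, [65, 65, 66]) | 76 (169, [65, 66, 67]) | 80 (168, [65, 66, 67]) | 84 (91, [65, 67, 68]) | 88 - | 
scene u 31: 48 (30, [61, 62, 64]) | 52 (24, [59, 61, 62]) | 56 (36, [59, 61, 64]) | 60 (66, [35, 46, 60]) | 64 - | 68 - | 72 - | 76 - | 80 - | 84 - | 88 - | 
scene u -31: 48 (27, [61, 62, 64]) | 52 (29, [59, 61, 63]) | 56 (30, [59, 62, 63]) | 60 (77, [35, 48, 60]) | 64 - | 68 - | 72 - | 76 - | 80 - | 84 - | 88 - | 
top u 31: 48 - | 52 - | 56 - | 60 - | 64 - | 68 - | 72 - | 76 - | 80 - | 84 - | 88 - | 
top u -31: 48 - | 52 - | 56 - | 60 - | 64 - | 68 - | 72 - | 76 - | 80 - | 84 - | 88 - |
```

Clip 3 is snapped too. The last clip is at lid +x, -y, and I push a bit more gently.

Request:
arm_command:
  motion:
    - [0,3.5,2.5,12,0]
    - [0,3.5,2.5,30,0]
    - [0,3.5,2.5,46,0]
    - [0,3.5,2.5,54,0]
    - [0,3.5,2.5,59,0]

```text
time: 18.63
position: [0.5065, 0.1677, 0.0754]
tool_rot: [0.39, -3.115, 0.0]
ft_force: [0.2, 0.2, 1.0]
grip_width: 0.004
grip_force: 0.4
```

Request:
arm_command:
  motion:
    - [0,0,0,6,0]
    - [0,0,0,13,0]
    - [0,0,0,20,0]
    - [0,0,2,22,0]
    - [0,0,4,23,0]

```text
time: 19.05
position: [0.5074, 0.1709, 0.0532]
tool_rot: [0.389, -3.117, 0.002]
ft_force: [0.1, -2.3, 0.2]
grip_width: 0.004
grip_force: 1.3
```

Request:
arm_command:
  motion:
    - [0,0,2,1,0]
    - [0,0,4,2,0]
    - [0,0,5,2,0]
    - [0,0,6,2,0]
    - [0,0,7,2,0]

```text
time: 19.47
position: [0.5055, 0.1788, 0.0517]
tool_rot: [-0.391, 3.117, 0.0]
ft_force: [1.0, -4.0, -0.6]
grip_width: 0.007
grip_force: 2.1
```

```bash
python3 -c "
from h import *
uv(); prof('wrist',[31],-1)"
```

```text
pos [505.5 178.8  51.7] yaw 104.28 tilt [0.0001 0.0002] F [ 1.  -4.  -0.6] grip 0.7 t 19.47
shift [ 28.3  70.3 -33.3] spin 0.03
u,v,z [ 28.3 -70.3] 51.7 Fuv [-0.  -4.1]
wrist u 31: 48 - | 52 - | 56 - | 60 (21, [37, 38, 60]) | 64 - | 68 - | 72 - | 76 - | 80 - | 84 - | 88 - |
```

Request:
arm_command:
  motion:
    - [0,0,1,0,0]
    - [0,0,2,0,0]
    - [0,0,3,0,0]
    - [0,0,4,0,0]
    - [0,0,4,0,0]

```text
time: 19.93
position: [0.5055, 0.1794, 0.0515]
tool_rot: [-0.387, 3.117, -0.006]
ft_force: [2.3, -6.9, -1.0]
grip_width: 0.004
grip_force: 4.0
```

Request:
arm_command:
  motion:
    - [0,0,1,0,0]
    - [0,0,1.5,0,0]
    - [0,0,1.5,0,0]

```text
time: 20.18
position: [0.5055, 0.1795, 0.0515]
tool_rot: [-0.386, 3.117, -0.008]
ft_force: [3.5, -11.3, -0.1]
grip_width: 0.005
grip_force: 5.3
```

Request:
arm_command:
  motion:
    - [0,0,0.8,0,0]
    - [0,0,0.8,0,0]
    - [0,0,0.8,0,0]

```text
time: 20.43
position: [0.5057, 0.18, 0.0516]
tool_rot: [-0.385, 3.117, -0.008]
ft_force: [3.3, -11.2, -0.8]
grip_width: 0.007
grip_force: 5.7
```

Request:
arm_command:
  motion:
    - [0,0,-8,0,0]
    - [0,0,-20,0,0]
    - [0,0,-22,-25,0]
    - [0,0,-22,-60,0]
    - [0,0,-22,-95,0]

```text
time: 20.85
position: [0.5085, 0.1631, 0.147]
tool_rot: [0.39, -3.115, -0.001]
ft_force: [0.6, 0.1, 0.6]
grip_width: 0.006
grip_force: 0.0
```

Request:
arm_command:
  motion:
    - [0,15,15,-30,0]
    - [0,30,45,-65,0]
    - [0,30,82,-100,0]
    - [0,30,82,-120,0]
    - [0,30,82,-120,0]

```text
time: 21.27
position: [0.4608, 0.2413, 0.2735]
tool_rot: [-0.4, 3.107, 0.013]
ft_force: [0.4, 0.0, -0.4]
grip_width: 0.005
grip_force: 0.0
```

```bash
python3 -c "
from h import *
uv(); cv2.imwrite('pics/end.png',lid()[...,::-1]); prof('wrist',[31,-31],-1);prof('wrist',[31,-31],1);prof('scene',[31,-31],1)
im,d,P=cloud('top')
for (a,b,cc,dd,nm) in [(235,180,262,207,'timer'),(240,205,256,260,'spoon')]:
    Q=P[b:dd,a:cc].reshape(-1,3); Q=Q[Q[:,2]>0.008]; print(nm,Q.min(0).round(3),Q.max(0).round(3))
"
```

```text
pos [460.8 241.3 273.5] yaw 104.68 tilt [0.0082 0.0094] F [ 0.4  0.  -0.4] grip 0.4 t 21.27
shift [  2.2  -2.6 188.5] spin 0.43
u,v,z [0.3 1.3] 273.5 Fuv [ 0.4 -0.1]
[248 139  12  72 766] (array([459.4, 237.8]), array([90.6, 13.8]), 13.1) 0.0911
[ 209  115   91  107 8027] (array([459.7, 237.5]), array([146.2, 118.7]), 14.1) 0.0624
plate tilt,z [-2.00000e-03 -4.10000e-03  6.25797e+01]
clip x+1 y+1 528 rad 1.3 out [77.6 79.3] z [326.  340.3]
clip x-1 y+1 3734 rad 0.68 out [62.1 79.7] z [327.1 358.1]
clip x+1 y-1 0 rad nan out  z 
clip x-1 y-1 3570 rad 0.7 out [62.  82.9] z [327.  360.3]
wrist u 31: 48 (63, [61, 62, 63]) | 52 (60, [61, 62, 63]) | 56 (72, [60, 62, 63]) | 60 (32, [60, 62, 63]) | 64 - | 68 - | 72 - | 76 - | 80 - | 84 - | 88 - | 
wrist u -31: 48 (76, [61, 62, 63]) | 52 (67, [61, 62, 63]) | 56 (79, [60, 63, 63]) | 60 (34, [58, 61, 63]) | 64 - | 68 - | 72 - | 76 - | 80 - | 84 - | 88 - | 
wrist u 31: 48 (66, [62, 63, 64]) | 52 (61, [60, 62, 63]) | 56 (56, [62, 63, 64]) | 60 - | 64 - | 68 - | 72 - | 76 - | 80 - | 84 - | 88 - | 
wrist u -31: 48 (72, [62, 63, 64]) | 52 (71, [61, 62, 64]) | 56 (73, [61, 63, 64]) | 60 - | 64 - | 68 - | 72 - | 76 - | 80 - | 84 - | 88 - | 
scene u 31: 48 (31, [60, 62, 64]) | 52 (26, [60, 61, 62]) | 56 (29, [61, 62, 63]) | 60 (70, [36, 49, 60]) | 64 - | 68 - | 72 - | 76 - | 80 - | 84 - | 88 - | 
scene u -31: 48 (31, [61, 62, 64]) | 52 (30, [59, 61, 63]) | 56 (26, [61, 62, 64]) | 60 (76, [37, 51, 61]) | 64 - | 68 - | 72 - | 76 - | 80 - | 84 - | 88 - | 
timer [ 0.513 -0.022  0.009] [0.576 0.039 0.059]
spoon [ 0.38  -0.003  0.008] [0.495 0.018 0.017]
```

View pics/end.png

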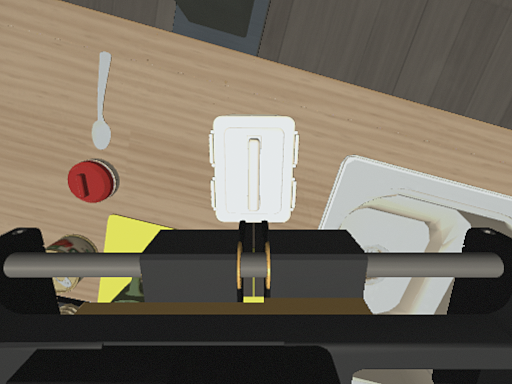

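All four clips lie against the rim at the lid's edges (columns 211 and 297). I let the arm settle, take one last check, then hand in.

Request:
arm_command:
  motion:
    - [0,0,-40,0,0]
    - [0,0,-80,0,0]
    - [0,0,-80,0,0]
    - [0,0,-80,0,0]
    - [0,0,-80,0,0]

```text
time: 21.98
position: [0.4795, 0.1574, 0.2657]
tool_rot: [0.387, -3.116, -0.0]
ft_force: [0.1, 0.5, 0.4]
grip_width: 0.004
grip_force: 0.0
```

Request:
arm_command:
  motion:
    - [0,0,0,0,0]
    - [0,0,0,0,0]
    - [0,0,0,0,0]
    - [0,0,0,0,0]
    - [0,0,0,0,0]

```text
time: 22.4
position: [0.4797, 0.1584, 0.2665]
tool_rot: [0.392, -3.117, 0.0]
ft_force: [0.2, -0.2, -0.5]
grip_width: 0.007
grip_force: 0.0
```

```bash
python3 -c "
from h import *
lid(); prof('wrist',[31,-31],-1);prof('scene',[31,-31],1)" | grep -v clip
```

```text
[313 142  17  72 825] (array([460.7, 239.9]), array([90. , 14.4]), 13.8) 0.0934
[ 271  117   93  108 8108] (array([460.4, 239.4]), array([146. , 117.9]), 14.2) 0.0647
plate tilt,z [ 1.90000e-03 -4.00000e-04  6.49117e+01]
wrist u 31: 48 (67, [63, 64, 65]) | 52 (66, [62, 63, 64]) | 56 (63, [63, 64, 65]) | 60 (58, [37, 59, 62]) | 64 - | 68 - | 72 - | 76 - | 80 - | 84 - | 88 - | 
wrist u -31: 48 (76, [63, 64, 65]) | 52 (74, [61, 63, 64]) | 56 (78, [63, 64, 65]) | 60 (59, [37, 58, 61]) | 64 - | 68 - | 72 - | 76 - | 80 - | 84 - | 88 - | 
scene u 31: 48 (23, [62, 63, 64]) | 52 (32, [60, 62, 64]) | 56 (30, [60, 63, 64]) | 60 (72, [37, 50, 60]) | 64 - | 68 - | 72 - | 76 - | 80 - | 84 - | 88 - | 
scene u -31: 48 (27, [61, 63, 64]) | 52 (31, [60, 61, 63]) | 56 (27, [61, 62, 64]) | 60 (76, [37, 50, 61]) | 64 - | 68 - | 72 - | 76 - | 80 - | 84 - | 88 - |
```

The lid is home with its plate at 64 and level, the dish has not moved, and all four flaps are upright.

```bash
python3 -c "
from bench import *
print(close_job())"
```

```text
the job is handed in; nothing more can be done
None
```

The lid is fully home on the dish and all four clips are snapped down and holding; the dish hasn't moved, nothing else was touched, and I handed the job in at about 22 s.

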